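# Crank the dough sheeter down to the set thickness

### The arm

A 6-joint arm with a two-finger parallel gripper is mounted at the origin on the work surface. World frame = base frame: x ahead of the robot, y to its left, z up, the work surface at z = 0. Lengths are in mm, angles in rad, forces in N, time in s.
With the tool pointing down it reaches from about 350 to 775 mm from the base axis. Payload 7.3 kg.
Tool frame: the origin (TCP) lies between the finger pads; the fingertips stand 22 mm ahead of it and the grasp point (between the pads) lies 3 mm ahead of it; z points along the fingers, x is the direction in which the jaws open and shut, and the axes are right-handed (so a half turn about z gives the same grasp; the last joint's range is limited). The gripper opens to 92 mm and grips with 3 to 60 N. Pads are 19 mm wide; open, the fingers measure 130 mm over their backs; the gripper's body (75 mm by 190 mm) begins 47 mm behind the grasp point.
Start: joints at [0.994, 0.342, 1.524, -0, 1.275, -0.146], TCP at [219.226, 477.056, 248.741] pointing down, gripper open.
Joint ranges: [-2.53, 2.53], [-0.77, 2.02], [0.04, 2.7], [-1, 4.14], [0.28, 2.66], [-3.11, 3.11]. Speed limits (rad/s): [2.57, 2.57, 3.14, 3.14, 3.14, 3.14].

### API

Orientations are given as [roll, pitch, yaw] about the fixed x, y, z axes, in that order (R = Rz(yaw) Ry(pitch) Rx(roll)).
In Python, from plant import * gives the robot as it stands. The module is installed in compiled form; this text tells all that it offers.
- The arm moves only by the shell command python3 -m handwheel 'ROWS' [OPENING]. ROWS is a JSON object of lists of equal length, an entry for each row: "translation": the shift along the world's x, y, z in units of 15 cm (1.0 is 15 cm), a list of three; "twist": the turn about the world's z in units of 90 degrees (1.0 is 90 degrees). In form: {"translation": [[tx, ty, tz], ...], "twist": [twist, ...]}. A call has exactly 8 rows; each row shifts and turns the pose as measured when the row begins; what a row does not reach is not made up. A row lasts 1/8 s, in which the tool goes at most 62.5 mm and 10.7 degrees, less where a joint would pass 70% of its speed; a pose out of reach is approached as far as the arm can. A call with a number of a shift or a turn outside -1 to 1 is refused whole. A call with a gripper value outside its range is refused whole. OPENING is the closure in counts, from 0 (fully open) to 255 (shut), set as the call begins (- or left out, the last holds). The fingers move at their own pace and stop on an object; the grip force is fixed at half the most. Time passes only in rows, so rows that do not move let the fingers close, or fill a call up. It gives the time, the measured TCP pose, the force and the opening at its end, in the units of the state.
- get_obs(): the state, without advancing time (a new reading comes with each control period).
- capture(name): name is "scene" or "top"; returns a dict with "img" (480x640x3 uint8, red, green, blue), "vertical_fov" (degrees; the focal length in pixels is half the picture's height over the tangent of half this angle, whatever the lens; pixels are square), "cx", "cy" (the principal point, pixels), "distortion" ([k1, k2, p1, p2, k3] as OpenCV has them; the pictures are not rectified), "world_from_camera" (4x4, takes a point from camera to world coordinates). Camera axes: x right, y up, looking along -z (the intrinsics and any distortion apply to the point x, -y, -z); pixel columns grow to the right and rows downward; lengths in mm; the calibration is good to about 2 mm. A picture is of the moment at which its call begins. There is no depth.
- close_job(): hands the job in, once; it reports no verdict.
Trained networks look in the newest picture that a camera, given by its name, has taken for a name from the list of things; names that differ only in an ending like _2 or _b are one class to them, and where a whole thing is asked for, a point or a joint stands for the part that bears it (a point fixed in the world has none). Each returns a list of dicts, best first, with "score" (0 to 1); they miss things now and then, are a little off and sometimes report something else, mostly with a low value. They report only what shows in the picture. A call takes as long as a camera call.
- search_frame(camera, label): "position" ([x, y, z] in mm, in the coordinates of the camera as it stood for that picture, good to about 4 mm: the middle of the surface that is visible of it).
- spot_point(camera, label): "position" ([x, y, z] in mm, in the coordinates of the camera as it stood for that picture, good to about 4 mm: a listed point, or the origin of a listed thing).
The state is a dict: "time": time; "joint_positions": joint angles; "dq": joint speeds; "tau": joint torques, N m; "tool_pos": TCP position; "tcp_rot": TCP orientation; "contact_force": force on the tool from outside, world axes, zero at the start; "moment": the same for the moment, N m; "grip_width": finger opening in mm.
Only numpy, scipy, OpenCV 4.12 (cv2) and the standard library are available. Lean on these libraries where they do the work, as an engineer would, in place of code of your own. Each camera call takes 0.05 s, during which the arm holds its last target.

### The job

Fit the loose crank down through the rubber seal onto the hidden hex drive of the white dough sheeter until its socket is fully home, then wind it clockwise (seen from above) until the red pointer on the thickness scale stands at the green clip. Leave the crank upright on the drive, and do not disturb the other things on the table.

Things in the scene. Friction and masses are not known exactly. Their poses are not given: they have to be found in the camera images.
- crank_boss (a point): Centre of the loose crank's red square boss, 30 x 30 mm, 38 mm tall, on its turning axis, 93 mm above its foot. Axes: z up the turning axis, x towards the knob, boss faces square to x and y. The crank (about 0.6 kg) starts upright on the table on its socket. Upward from the foot: dark socket and hub to 60 mm, flat steel arm 60 to 74 mm, boss 74 to 112 mm.
- crank_foot (a point): Centre of the underside of the crank's socket; same axes as crank_boss. The socket is a dark steel hex tube, 64 mm across its outer corners, with a hex hole 41 mm across flats and 36 mm deep, open below; two of the hole's flats face the crank's +x and -x.
- knob_center (a point): Centre of the black upright crank knob, 26 mm in diameter, 60 mm tall. It spins freely on its upright spindle, so it may be held firmly while it is led round. It is 85 mm from the turning axis along the crank's x, its centre 107 mm above the crank's foot, its lower end 77 mm. Its own yaw means nothing.
- well_mouth (a point): Centre of the mouth of the sheeter's round dark collar, 68 mm inside and 80 mm outside diameter, 120 mm above the table, 50 mm above the white deck. Axes: the sheeter's, z up, x towards its rollers. A split black rubber seal, just inside, hides the drive and gives no resistance. Well floor: 50 mm below the mouth. Crank fully home: its foot on that floor.
- hex_top (a point): Middle of the top of the hidden drive, 20 mm below the mouth: an upright hex 38 mm across flats, 30 mm tall, tapered over its top 5 mm. Axes here are the sheeter's; the hex's own yaw is unknown, find it by touch: with light pressure turn the crank up to 60 degrees until it drops. Unaligned, the crank's foot rests 20 to 25 mm below the mouth. Play when on: about 9 degrees either way.
- gap_pointer (a joint): Travel of the red pointer along the black thickness scale on the sheeter's deck (m), 0 at the start, up to 0.060, growing along the sheeter's x: 30 mm per full clockwise turn of the drive. The drive starts at its stop, turns only clockwise from there, needs 0.35 N m (4 N at the knob) and stays where it is left; light rubbing does not turn it.
- pointer_tip (a point): Tip of the red pointer (a bar 3 mm wide across the scale), 82 mm above the table; axes as well_mouth. It points to the sheeter's +y, where the clip sits.
- clip_mark (a point): Centre of the top of the green clip (10 mm wide along the scale) fixed at the edge of the black scale; its x runs along the scale. The pointer is at the clip when their positions along x agree within half the clip's width. It is 22 to 48 mm of pointer travel from the start.
- bowl: Yellow bowl, 190 mm across, 80 mm tall; origin at the centre of its underside. Leave alone.
- bread_stack: Stack of four flatbreads, 170 mm across, 40 mm tall; origin under its centre. Leave alone.
- bread_single: One flatbread, 160 mm across, 10 mm thick; origin under its centre. Leave alone.
- turner: Turner with black handle lying on the table; origin under its middle. Leave alone.
- flour_jar: Jar, 80 mm across, 130 mm tall; origin under its centre. Leave alone.
- mug: Blue mug, 80 mm across, 90 mm tall; origin under its centre. Leave alone.
- crank: The loose crank as a whole; origin at its foot, as crank_foot.

How it is judged (in metres and radians):
On the way, in this order (a step that is already met when the one before it is completed fails the run):
1. the crank's socket is fully home on the hex drive (z of crank_foot in the frame of well_mouth below -0.042 m and horizontal distance between crank_foot and well_mouth below 0.006 m and angle between crank_foot's own z axis and vertical below 0.1 rad), for 0.2 s.
2. with the crank home, the pointer reaches the green clip (all of step 1 and x of pointer_tip in the frame of clip_mark between -0.005 and 0.005 m), for 0.2 s.
At the end, for the whole second after the job is handed in: The crank stands upright (within 0.1 rad) on the drive, its foot at least 42 mm below the well's mouth and within 6 mm of its axis, at rest and released; the red pointer is within 5 mm of the green clip's middle along the scale (all of step 2 and linear speed of crank below 0.02 m/s and velocity of joint gap_pointer between -0.002 and 0.002 m/s); the robot touches nothing.
It fails at once if the pointer is moved by more than 5 mm without the crank home on the drive (distance of pointer_tip from where it was at the start of the episode above 0.005 m and not (z of crank_foot in the frame of well_mouth below -0.042 m and horizontal distance between crank_foot and well_mouth below 0.006 m and angle between crank_foot's own z axis and vertical below 0.1 rad)).
It fails at once if a bystander (bowl, breads, turner, jar, mug) is moved by more than 40 mm (distance of any of bowl, bread_stack, bread_single, turner, flour_jar, mug from where it was at the start of the episode above 0.04 m).
It also fails if it takes over 72 s, if anything falls off the work surface, if the arm or the gripper's body presses on something with over 40 N, if the wrist force passes 120 N, or if a joint passes its speed limit or range.

## Working session

There is one attempt and no reset: what is moved stays moved. The work goes in short steps, Python scripts to look and compute and a shell command to move; the robot and the scene stay as the last step left them, time stands still between calls to the robot, and variables do not carry over. Pictures are saved under pics/ and viewed, and the job is handed in when it is done.

```bash
mkdir -p pics
cat > h.py <<'E'
from plant import *
import numpy as np, cv2
def w(cap,p):
    return (np.array(cap["world_from_camera"])@np.array([*p,1.0]))[:3]
def cam(name,fn=None):
    c=capture(name)
    if fn: cv2.imwrite("pics/"+fn,cv2.cvtColor(c["img"],cv2.COLOR_RGB2BGR))
    return c
def ray(c,uv,z):
    """pixel -> world point on plane z"""
    f=240/np.tan(np.radians(c["vertical_fov"])/2)
    K=np.array([[f,0,c["cx"]],[0,f,c["cy"]],[0,0,1.]])
    n=cv2.undistortPoints(np.array([[uv]],float),K,np.array(c["distortion"],float))[0,0]
    T=np.array(c["world_from_camera"]); d=T[:3,:3]@np.array([n[0],-n[1],-1]); o=T[:3,3]
    return o+d*(z-o[2])/d[2]
def proj(c,P):
    f=240/np.tan(np.radians(c["vertical_fov"])/2)
    K=np.array([[f,0,c["cx"]],[0,f,c["cy"]],[0,0,1.]])
    T=np.linalg.inv(np.array(c["world_from_camera"])); q=T[:3,:3]@np.array(P,float)+T[:3,3]
    q=q*[1,-1,-1]
    return cv2.projectPoints(q.reshape(1,1,3),np.zeros(3),np.zeros(3),K,np.array(c["distortion"],float))[0].ravel()
E
python3 - <<'E'
from h import *
for n in("scene","top"):
    c=cam(n,n+"0.png")
    print(n,np.round(c["world_from_camera"],3).tolist(),c["vertical_fov"],c["cx"],c["cy"],c["distortion"])
    for l in["crank_boss","crank_foot","knob_center","well_mouth","pointer_tip","clip_mark","hex_top"]:
        print(l,[(np.round(w(c,r["position"]),1).tolist(),round(r["score"],2)) for r in spot_point(n,l)[:2]])
o=get_obs();print(o)
E
```

```text
scene [[0.898, -0.341, 0.277, 818.782], [0.439, 0.716, -0.543, -719.413], [-0.012, 0.61, 0.793, 1098.196], [0.0, 0.0, 0.0, 1.0]] 51.8987648787287 319.32064274051993 237.67226273163175 [-0.1012409  0.         0.         0.         0.       ]
crank_boss [([524.9, -332.5, 94.5], 0.84), ([527.4, 61.0, 122.9], 0.68)]
crank_foot [([527.6, -332.6, -4.3], 0.73), ([656.2, -296.4, 1.9], 0.36)]
knob_center [([459.5, -390.8, 105.1], 0.63)]
well_mouth [([530.6, 63.9, 118.1], 0.64)]
pointer_tip [([458.9, 188.3, 82.9], 0.53)]
clip_mark [([496.2, 194.7, 88.4], 0.57)]
hex_top [([523.2, -333.6, 0.3], 0.71), ([533.3, 58.3, 94.1], 0.68)]
top [[-0.015, 0.986, -0.166, 274.173], [-1.0, -0.014, 0.009, 6.15], [0.007, 0.166, 0.986, 1292.6], [0.0, 0.0, 0.0, 1.0]] 52.909602673501226 316.4976182305579 241.69421397716144 [-0.05433908  0.          0.          0.          0.        ]
crank_boss [([524.7, -331.0, 94.3], 0.94)]
crank_foot []
knob_center [([458.6, -387.7, 107.4], 0.5)]
well_mouth [([527.4, 61.8, 122.3], 0.6)]
pointer_tip [([454.7, 185.9, 84.0], 0.36)]
clip_mark [([497.0, 200.8, 91.8], 0.38)]
hex_top [([455.8, -387.1, 109.3], 0.75), ([526.9, 57.8, 104.1], 0.67)]
{'time': 0.8, 'joint_positions': array([ 9.93972812e-01,  3.41974104e-01,  1.52409630e+00, -6.96414899e-06,
        1.27538578e+00, -1.45992240e-01]), 'dq': array([-0.00017728, -0.00020334, -0.00079638, -0.00116358, -0.00068259,
        0.00089693]), 'tau': array([-1.18959888e-04, -4.31082344e+01, -2.44469512e+01,  7.18286703e-02,
        4.80848935e-02, -3.79156359e-05]), 'tool_pos': array([219.24368576, 477.05355358, 248.75525378]), 'tcp_rot': array([ 3.14156621e+00, -1.34051542e-04,  1.13996708e+00]), 'contact_force': array([ 0.21252952, -0.26153876, -0.59731136]), 'moment': array([-0.04854454,  0.00126661, -0.07027619]), 'grip_width': 91.97652260204437}
```

View pics/scene0.png

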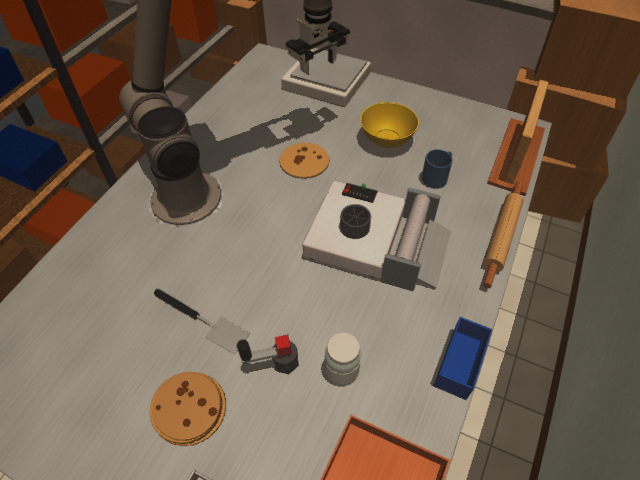

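View pics/top0.png

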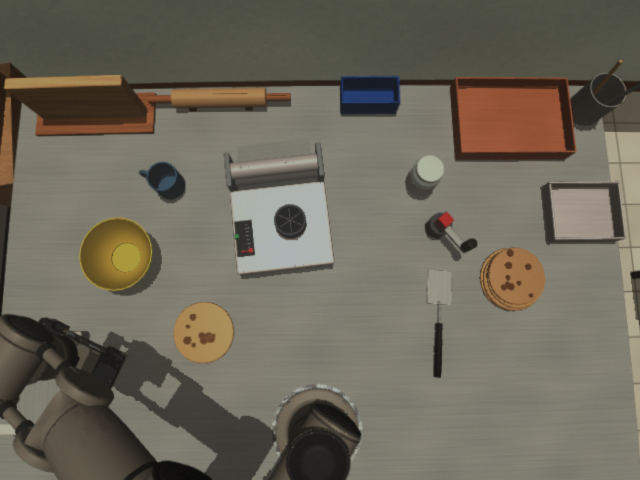

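The pictures show the crank near (440,225) in the top view, with its knob toward the lower right. The sheeter well is at (290,220), the red pointer at about (247,250) and the green clip at about (236,236). I'll refine these positions from zoomed crops.

Run:
```python
import cv2
t=cv2.imread("pics/top0.png"); s=cv2.imread("pics/scene0.png")
r=lambda i,x,y,w,h,k:cv2.resize(i[y:y+h,x:x+w],None,fx=k,fy=k,interpolation=cv2.INTER_CUBIC)
import numpy as np
cv2.imwrite("pics/z1.png",np.hstack([r(t,420,200,65,65,6),r(t,225,195,65,65,6)]))
cv2.imwrite("pics/z2.png",np.hstack([r(s,230,325,75,55,5),r(s,325,175,75,55,5)]))
```

```text
(no output)
```

View pics/z1.png

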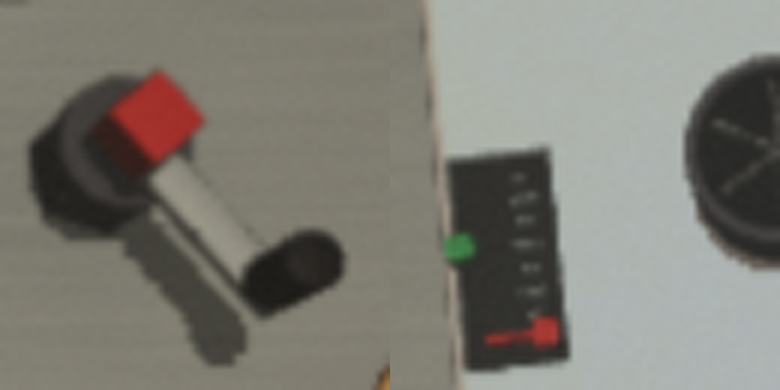

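View pics/z2.png

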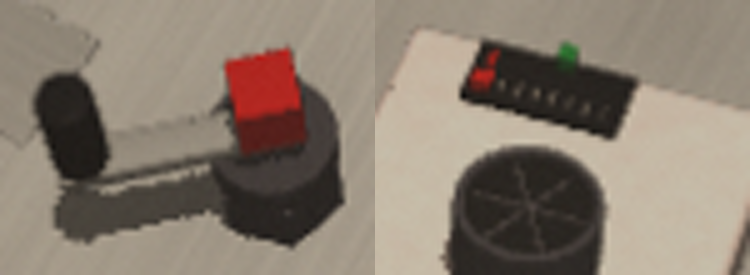

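Run:
```python
from h import *
t=cam("top");s=cam("scene")
for n,ut,us,z in[("boss",(446.2,219.7),(282.4,339.2),112),("knob",(472.5,242.8),(242.6,343.6),137),("tip",(241.2,251.7),(348.4,186),82),("clip",(236.7,236.2),(363.8,185),88)]:
    print(n,np.round(ray(t,ut,z),1),np.round(ray(s,us,z),1))
# well: overlay model circles
for c,n in((t,"top"),(s,"scene")):
    img=cv2.cvtColor(c["img"],cv2.COLOR_RGB2BGR)
    k=6; x0,y0=(255,185) if n=="top" else (325,190)
    z=cv2.resize(img[y0:y0+65,x0:x0+65],None,fx=k,fy=k,interpolation=cv2.INTER_CUBIC)
    for a in np.linspace(0,2*np.pi,60):
        u=proj(c,[528.5+40*np.cos(a),62+40*np.sin(a),120]); cv2.circle(z,(int((u[0]-x0+.5)*k),int((u[1]-y0+.5)*k)),1,(0,255,0),-1)
    cv2.imwrite(f"pics/w_{n}.png",z)
a=cv2.imread("pics/w_top.png");b=cv2.imread("pics/w_scene.png");cv2.imwrite("pics/w.png",np.hstack([a,b]))
```

```text
boss [ 523.9 -332.2  112. ] [ 524.9 -330.   112. ]
knob [ 460.  -386.6  137. ] [ 460.9 -386.1  137. ]
tip [454.3 186.1  82. ] [457.6 178.5  82. ]
clip [493.3 197.1  88. ] [497.3 195.4  88. ]
```

View pics/w.png

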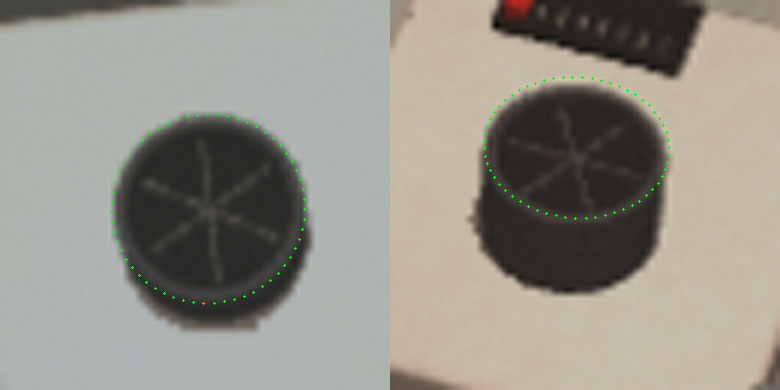

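```bash
python3 -m handwheel '{"translation": [[0.16,-0.36,0],[0.16,-0.36,0],[0.16,-0.36,0],[0.16,-0.36,0],[0.16,-0.36,0],[0.12,-0.36,0],[0.12,-0.36,0],[0.12,-0.36,0]], "twist": [0.05,0.05,0.05,0.05,0.05,0.05,0.05,0.05]}' 0
```

```text
time: 1.9
tool_pos: [396.1, 35.1, 249.8]
tcp_rot: [3.135, -0.002, 1.797]
contact_force: [0.4, 1.2, -0.6]
grip_width: 91.8
```

```bash
python3 -m handwheel '{"translation": [[0.12,-0.36,0],[0.12,-0.36,0],[0.12,-0.36,0],[0.12,-0.36,0],[0.12,-0.36,0],[0.12,-0.36,0],[0.08,-0.20,0],[0,0,0]], "twist": [0.05,0.05,0.05,0.05,0.05,0.05,0.02,0]}' 0
```

```text
time: 2.9
tool_pos: [518.5, -336.0, 249.4]
tcp_rot: [3.132, -0.0, 2.311]
contact_force: [0.2, 0.4, -0.1]
grip_width: 91.8
```

Run:
```python
from h import *
o=get_obs();p=o["tool_pos"];print(p,o["tcp_rot"],o["joint_positions"])
print("units",(np.array([524.5,-331.1,98])-p)/150,(2.285-o["tcp_rot"][2])/(np.pi/2))
```

```text
[ 518.49432526 -335.96214359  249.44682251] [ 3.13192955e+00 -2.91000149e-04  2.31109199e+00] [-0.70356314  0.51369903  1.24956579  0.00980499  1.3774022  -3.01653372]
units [ 0.04003783  0.03241429 -1.00964548] -0.016610679531363817
```

```bash
python3 -m handwheel '{"translation": [[0.04,0.032,-0.1],[0,0,-0.2],[0,0,-0.25],[0,0,-0.2],[0,0,-0.13],[0,0,-0.06],[0,0,0],[0,0,0]], "twist": [-0.017,0,0,0,0,0,0,0]}' 0
python3 - <<'E'
from h import *
o=get_obs();p=o["tool_pos"];print(p,o["tcp_rot"])
print("units",(np.array([524.5,-331.1,98])-p)/150,(2.285-o["tcp_rot"][2])/(np.pi/2))
c=cam("top","g_t.png");c2=cam("scene","g_s.png")
a=c["img"][190:270,400:500];b=c2["img"][290:390,210:310]
r=lambda i,k:cv2.cvtColor(cv2.resize(i,(400,400 if k else 320)),cv2.COLOR_RGB2BGR)
cv2.imwrite("pics/g.png",np.hstack([r(c["img"][190:270,400:480],1),r(b,1)]))
E
```

```text
time: 3.9
tool_pos: [524.0, -324.0, 107.6]
tcp_rot: [3.13, 0.0, 2.285]
contact_force: [-0.2, 0.2, 0.6]
grip_width: 92.2
[ 523.99814384 -324.00500234  107.59862262] [3.13028989e+00 3.84156146e-04 2.28456385e+00]
units [ 0.00334571 -0.04729998 -0.06399082] 0.0002776617926804594
```

View pics/g.png

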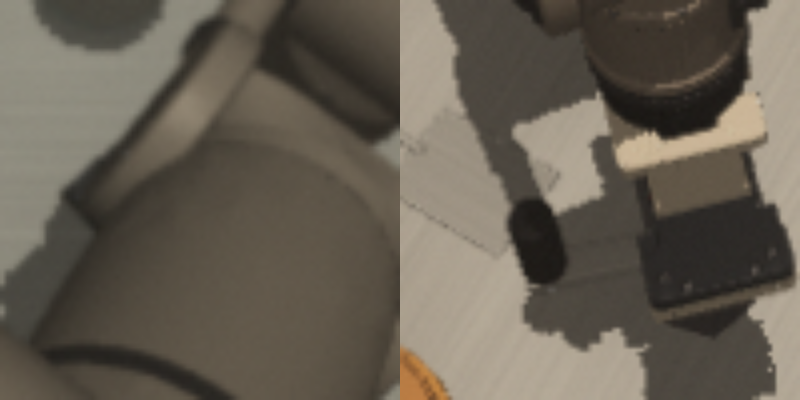

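```bash
python3 -m handwheel '{"translation": [[0.003,-0.047,-0.03],[0,0,-0.03],[0,0,0],[0,0,0],[0,0,0],[0,0,0],[0,0,0],[0,0,0]], "twist": [0,0,0,0,0,0,0,0]}' 0
python3 - <<'E'
from h import *
o=get_obs();p=o["tool_pos"];print(p,o["tcp_rot"])
print("units",(np.array([524.5,-331.1,98])-p)/150,(2.285-o["tcp_rot"][2])/(np.pi/2))
E
```

```text
time: 5.0
tool_pos: [524.8, -332.3, 99.1]
tcp_rot: [3.13, 0.002, 2.284]
contact_force: [-0.5, -0.1, 0.0]
grip_width: 92.0
[ 524.80401199 -332.26676377   99.06216875] [3.12997635e+00 2.49030776e-03 2.28403080e+00]
units [-0.00202675  0.00777843 -0.00708113] 0.0006170101268197315
```

```bash
python3 -m handwheel '{"translation": [[0,0,0],[0,0,0],[0,0,0],[0,0,0],[0,0,0],[0,0,0],[0,0,0],[0,0,0]], "twist": [0,0,0,0,0,0,0,0]}' 255; python3 -m handwheel '{"translation": [[0,0,0.05],[0,0,0.15],[0,0,0.25],[0,0,0.25],[0,0,0.2],[0,0,0.12],[0,0,0],[0,0,0]], "twist": [0,0,0,0,0,0,0,0]}'
python3 - <<'E'
from h import *
o=get_obs();print(o["tool_pos"],o["tcp_rot"],o["grip_width"],o["contact_force"],o["moment"])
c=cam("top","l_t.png");c2=cam("scene","l_s.png")
E
```

```text
time: 6.0
tool_pos: [525.0, -332.4, 99.2]
tcp_rot: [3.13, 0.003, 2.284]
contact_force: [0.6, 0.2, 1.0]
grip_width: 30.2
time: 7.0
tool_pos: [520.0, -328.1, 249.8]
tcp_rot: [3.133, -0.017, 2.284]
contact_force: [-1.0, 0.7, -6.9]
grip_width: 29.6
[ 520.00210029 -328.0654069   249.8279613 ] [ 3.13276603 -0.01680557  2.28394012] 29.577534551841843 [-1.0073406   0.65409716 -6.92783636] [ 0.13093268 -0.04297185  0.04017901]
```

View pics/l_s.png

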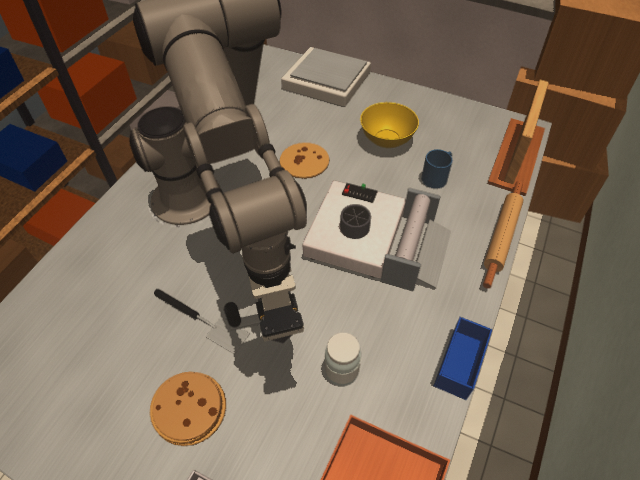

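```bash
cat >> h.py <<'E'
from scipy.spatial.transform import Rotation as Ro
W=np.array([528.3,61.7])
def foot(o=None):
    o=o or get_obs()
    R=Ro.from_euler("xyz",o["tcp_rot"]).as_matrix()
    return o["tool_pos"]+R@np.array([0,0,99.2])
def st():
    o=get_obs();f=foot(o)
    print("t",round(o["time"],2),"tcp",o["tool_pos"].round(1),"rot",o["tcp_rot"].round(3),"w",round(o["grip_width"],1),"F",o["contact_force"].round(1),"M",o["moment"].round(2),"q6",o["joint_positions"][5].round(2))
    print("foot",f.round(1),"to well mm",(W-f[:2]).round(1),"units",((W-f[:2])/150).round(4),"foot below mouth",round(120-f[2],1))
E
python3 -m handwheel '{"translation": [[0,0.2,0],[0,0.35,0],[0,0.4,0],[0.01,0.4,0],[0.01,0.4,0],[0.01,0.4,0],[0.01,0.35,0],[0,0.1,0]], "twist": [0,0,0,0,0,0,0,0]}';python3 -c "from h import *;st()"
```

```text
time: 8.1
tool_pos: [521.9, 72.1, 241.9]
tcp_rot: [3.137, -0.026, 2.279]
contact_force: [-0.6, -0.9, -5.4]
grip_width: 29.5
t 8.1 tcp [521.9  72.1 241.9] rot [ 3.137 -0.026  2.279] w 29.5 F [-0.6 -0.9 -5.4] M [ 0.03 -0.06 -0.03] q6 -2.31
foot [520.5  74.4 142.8] to well mm [  7.8 -12.7] units [ 0.052  -0.0843] foot below mouth -22.8
```

```bash
python3 -m handwheel '{"translation": [[0.03,-0.05,0],[0.022,-0.034,0],[0,0,0],[0,0,0],[0,0,0],[0,0,0],[0,0,0],[0,0,0]], "twist": [0,0,0,0,0,0,0,0]}';python3 -c "
from h import *
st();cam('scene','a_s.png');cam('top','a_t.png')"
```

```text
time: 9.1
tool_pos: [529.8, 55.9, 240.6]
tcp_rot: [3.14, -0.027, 2.276]
contact_force: [-0.1, 0.3, -6.8]
grip_width: 29.6
t 9.1 tcp [529.8  55.9 240.6] rot [ 3.14  -0.027  2.276] w 29.6 F [-0.1  0.3 -6.8] M [ 0.17 -0.03  0.02] q6 -2.33
foot [528.2  58.  141.5] to well mm [0.1 3.7] units [0.0007 0.0246] foot below mouth -21.5
```

Run:
```python
import cv2,numpy as np
s=cv2.imread("pics/a_s.png");t=cv2.imread("pics/a_t.png")
r=lambda i,x,y,w,h,k:cv2.resize(i[y:y+h,x:x+w],None,fx=k,fy=k,interpolation=cv2.INTER_CUBIC)
cv2.imwrite("pics/a.png",np.hstack([r(s,290,130,130,150,3),r(t,230,150,130,150,3)]))
```

```text
(no output)
```

View pics/a.png

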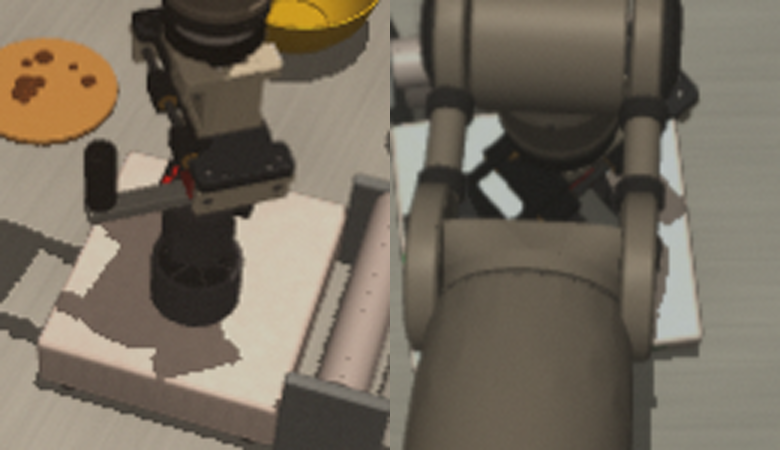

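```bash
python3 -m handwheel '{"translation": [[0,0.025,-0.03],[0,0,-0.03],[0,0,-0.03],[0,0,0],[0,0,0],[0,0,0],[0,0,0],[0,0,0]], "twist": [0,0,0,0,0,0,0,0]}';python3 -c "
from h import *
st()
o=get_obs();R=Ro.from_euler('xyz',o['tcp_rot']).as_matrix()
c=cam('scene','b_s.png')
k=foot()+R@np.array([0,85,0])*1 # candidate
for s in(1,-1):
  K=foot(o)+R@np.array([0,85*s,0])+np.array([0,0,137]);print(K,proj(c,K))
i=cv2.imread('pics/b_s.png');cv2.imwrite('pics/b.png',cv2.resize(i[150:260,300:410],None,fx=5,fy=5,interpolation=2))
"
```

```text
time: 10.2
tool_pos: [529.8, 60.1, 226.1]
tcp_rot: [3.14, -0.027, 2.276]
contact_force: [0.8, -0.8, -6.2]
grip_width: 29.9
t 10.2 tcp [529.8  60.1 226.1] rot [ 3.14  -0.027  2.276] w 29.9 F [ 0.8 -0.8 -6.2] M [ 0.1  -0.01 -0.03] q6 -2.33
foot [528.2  62.2 126.9] to well mm [ 0.1 -0.5] units [ 0.0007 -0.0032] foot below mouth -6.9
[592.90626192 117.29436341 264.06686246] [392.1441606 167.9841931]
[463.49337766   7.05713449 263.82448071] [323.62144918 181.20983614]
```

View pics/b.png

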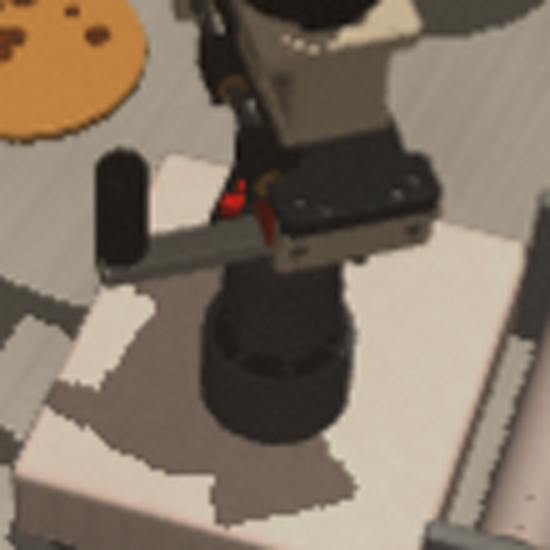

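```bash
python3 -m handwheel '{"translation": [[0,-0.003,-0.025],[0,0,-0.025],[0,0,-0.025],[0,0,-0.015],[0,0,0],[0,0,0],[0,0,0],[0,0,0]], "twist": [0,0,0,0,0,0,0,0]}';python3 -c "
from h import *
st()"
```

```text
time: 11.25
tool_pos: [529.8, 59.6, 211.6]
tcp_rot: [3.14, -0.027, 2.276]
contact_force: [-0.3, -0.5, -5.8]
grip_width: 29.8
t 11.25 tcp [529.8  59.6 211.6] rot [ 3.14  -0.027  2.276] w 29.8 F [-0.3 -0.5 -5.8] M [ 0.07 -0.05 -0.01] q6 -2.33
foot [528.2  61.7 112.4] to well mm [ 0.1 -0. ] units [ 0.0006 -0.0001] foot below mouth 7.6
```

```bash
python3 -m handwheel '{"translation": [[0,0,-0.02],[0,0,-0.02],[0,0,-0.02],[0,0,-0.015],[0,0,-0.01],[0,0,0],[0,0,0],[0,0,0]], "twist": [0,0,0,0,0,0,0,0]}';python3 -c "
from h import *
st()"
```

```text
time: 12.25
tool_pos: [529.8, 59.6, 197.9]
tcp_rot: [3.14, -0.027, 2.276]
contact_force: [-0.3, -0.3, -6.2]
grip_width: 30.0
t 12.25 tcp [529.8  59.6 197.9] rot [ 3.14  -0.027  2.276] w 30.0 F [-0.3 -0.3 -6.2] M [ 0.1  -0.03  0.03] q6 -2.33
foot [528.2  61.7  98.8] to well mm [ 0.1 -0. ] units [ 0.0004 -0.0001] foot below mouth 21.2
```

```bash
python3 -m handwheel '{"translation": [[0,0,-0.01],[0,0,-0.01],[0,0,0],[0,0,0],[0,0,0],[0,0,0],[0,0,0],[0,0,0]], "twist": [0,0,0,0,0,0,0,0]}';python3 -c "
from h import *
st()"
```

```text
time: 13.25
tool_pos: [530.3, 59.2, 195.3]
tcp_rot: [3.14, -0.025, 2.276]
contact_force: [-0.5, -0.3, -5.5]
grip_width: 29.6
t 13.25 tcp [530.3  59.2 195.3] rot [ 3.14  -0.025  2.276] w 29.6 F [-0.5 -0.3 -5.5] M [-0.07 -0.09  0.01] q6 -2.33
foot [528.8  61.2  96.2] to well mm [-0.5  0.5] units [-0.0032  0.0035] foot below mouth 23.8
```

```bash
python3 -m handwheel '{"translation": [[0,0,-0.01],[0,0,-0.01],[0,0,0],[0,0,0],[0,0,0],[0,0,0],[0,0,0],[0,0,0]], "twist": [0,0,0,0,0,0,0,0]}';python3 -c "
from h import *
st()"
```

```text
time: 14.25
tool_pos: [530.6, 58.6, 194.1]
tcp_rot: [3.139, -0.023, 2.277]
contact_force: [-1.7, -1.2, 0.3]
grip_width: 29.9
t 14.25 tcp [530.6  58.6 194.1] rot [ 3.139 -0.023  2.277] w 29.9 F [-1.7 -1.2  0.3] M [-0.28  0.35 -0.01] q6 -2.33
foot [529.4  60.5  94.9] to well mm [-1.1  1.2] units [-0.007   0.0077] foot below mouth 25.1
```

```bash
python3 -m handwheel '{"translation": [[0,0,-0.012],[0,0,-0.012],[0,0,-0.012],[0,0,-0.012],[0,0,-0.012],[0,0,-0.012],[0,0,-0.012],[0,0,-0.012]], "twist": [-0.03,-0.04,-0.04,-0.04,-0.04,-0.04,-0.03,0]}';python3 -c "
from h import *
st()"
```

```text
time: 15.25
tool_pos: [529.8, 59.2, 181.3]
tcp_rot: [3.139, -0.023, 1.857]
contact_force: [0.3, -0.4, -6.1]
grip_width: 29.7
t 15.25 tcp [529.8  59.2 181.3] rot [ 3.139 -0.023  1.857] w 29.7 F [ 0.3 -0.4 -6.1] M [-0.27 -0.16  0.02] q6 -1.91
foot [529.4  61.4  82.1] to well mm [-1.1  0.3] units [-0.0075  0.0019] foot below mouth 37.9
```

Dropped. The foot is now 38 mm below the mouth, so I'll press on down to the floor.

```bash
python3 -m handwheel '{"translation": [[0,0,-0.02],[0,0,-0.02],[0,0,-0.015],[0,0,-0.015],[0,0,-0.01],[0,0,-0.01],[0,0,-0.01],[0,0,0]], "twist": [0,0,0,0,0,0,0,0]}';python3 -c "
from h import *
st();cam('top','d_t.png');cam('scene','d_s.png')"
```

```text
time: 16.25
tool_pos: [529.7, 59.2, 169.8]
tcp_rot: [3.137, -0.022, 1.859]
contact_force: [0.6, -1.5, -8.1]
grip_width: 29.7
t 16.25 tcp [529.7  59.2 169.8] rot [ 3.137 -0.022  1.859] w 29.7 F [ 0.6 -1.5 -8.1] M [-0.31 -0.05  0.01] q6 -1.92
foot [529.6  61.4  70.6] to well mm [-1.3  0.3] units [-0.0085  0.0017] foot below mouth 49.4
```

View pics/d_s.png

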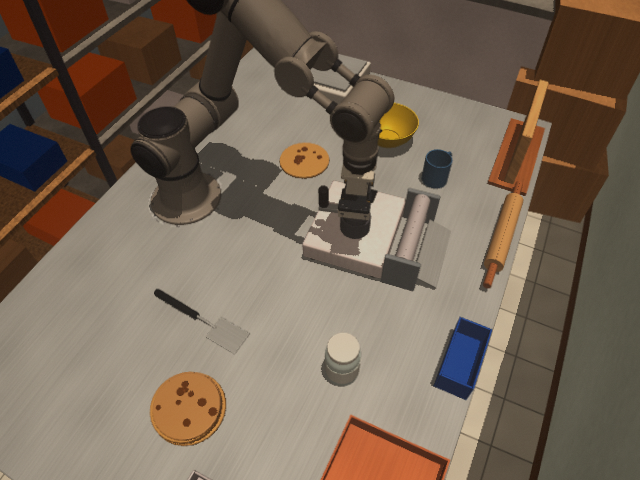

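```bash
python3 -m handwheel '{"translation": [[0,0,-0.002],[0,0,-0.002],[0,0,-0.002],[0,0,-0.002],[0,0,-0.002],[0,0,-0.002],[0,0,-0.002],[0,0,0]], "twist": [-0.05,-0.08,-0.1,-0.1,-0.1,-0.1,-0.1,-0.06]}';python3 -c "
from h import *
st();cam('scene','e_s.png')
i=cv2.imread('pics/e_s.png');cv2.imwrite('pics/e.png',cv2.resize(i[150:260,300:410],None,fx=5,fy=5,interpolation=2))"
```

```text
time: 17.35
tool_pos: [528.1, 58.3, 169.6]
tcp_rot: [3.139, -0.016, 0.749]
contact_force: [-1.0, -0.3, -3.0]
grip_width: 30.2
t 17.35 tcp [528.1  58.3 169.6] rot [ 3.139 -0.016  0.749] w 30.2 F [-1.  -0.3 -3. ] M [-0.38  0.24  0.4 ] q6 -0.79
foot [529.4  59.2  70.4] to well mm [-1.1  2.5] units [-0.0076  0.0164] foot below mouth 49.6
```

View pics/e.png

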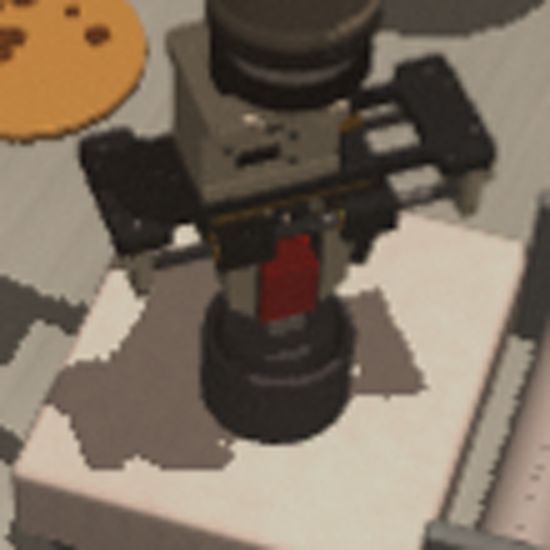

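```bash
python3 -m handwheel '{"translation": [[0,0,-0.002],[0,0,-0.002],[0,0,-0.002],[0,0,-0.002],[0,0,-0.002],[0,0,-0.002],[0,0,-0.002],[0,0,0]], "twist": [-0.11,-0.11,-0.11,-0.11,-0.11,-0.11,-0.11,-0.11]}';python3 -c "
from h import *
st()"
```

```text
time: 18.4
tool_pos: [526.7, 59.9, 169.5]
tcp_rot: [3.14, -0.013, -0.661]
contact_force: [-1.2, -0.7, -3.3]
grip_width: 29.4
t 18.4 tcp [526.7  59.9 169.5] rot [ 3.14  -0.013 -0.661] w 29.4 F [-1.2 -0.7 -3.3] M [-0.14  0.32  0.36] q6 0.64
foot [527.6  59.   70.3] to well mm [0.7 2.7] units [0.0046 0.0181] foot below mouth 49.7
```

```bash
python3 -m handwheel '{"translation": [[0,0,-0.002],[0,0,-0.002],[0,0,-0.002],[0,0,-0.002],[0,0,-0.002],[0,0,-0.002],[0,0,-0.002],[0,0,0]], "twist": [-0.11,-0.11,-0.11,-0.11,-0.11,-0.11,-0.11,-0.11]}';python3 -c "
from h import *
st()
c=cam('scene','f_s.png')
for l in('pointer_tip','clip_mark'): print(l,[(np.round(w(c,r['position']),1).tolist(),round(r['score'],2)) for r in spot_point('scene',l)[:2]])
i=cv2.imread('pics/f_s.png');cv2.imwrite('pics/f.png',cv2.resize(i[150:260,300:410],None,fx=5,fy=5,interpolation=2))"
```

```text
time: 19.4
tool_pos: [527.7, 61.6, 169.5]
tcp_rot: [-3.141, -0.011, -2.07]
contact_force: [1.2, -0.1, -4.3]
grip_width: 29.7
t 19.4 tcp [527.7  61.6 169.5] rot [-3.141 -0.011 -2.07 ] w 29.7 F [ 1.2 -0.1 -4.3] M [-0.15  0.32  0.36] q6 2.05
foot [527.2  60.7  70.4] to well mm [1.1 1. ] units [0.0075 0.0068] foot below mouth 49.6
pointer_tip []
clip_mark [([452.8, 506.8, -0.6], 0.7)]
```

View pics/f.png

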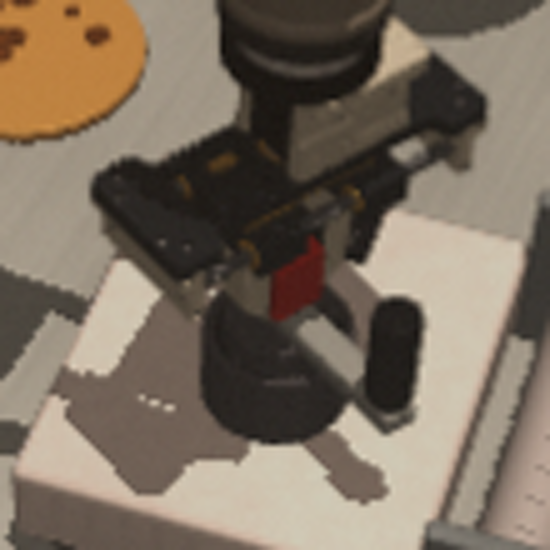

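```bash
python3 -m handwheel '{"translation": [[0,0,-0.002],[0,0,-0.002],[0,0,-0.002],[0,0,-0.002],[0,0,-0.002],[0,0,0],[0,0,0],[0,0,0]], "twist": [-0.11,-0.11,-0.11,-0.11,-0.06,0,0,0]}';python3 -c "
from h import *
st()"; python3 -m handwheel '{"translation": [[0,0,0],[0,0,0],[0,0,0],[0,0,0.1],[0,0,0.2],[0,0,0.2],[0,0,0.05],[0,0,0]], "twist": [0,0,0,0,0,0,0.1,0.11]}' 0;python3 -c "
from h import *
st()
c=cam('scene','i_s.png')
for l in('pointer_tip','clip_mark','crank_boss','knob_center'): print(l,[(np.round(w(c,r['position']),1).tolist(),round(r['score'],2)) for r in spot_point('scene',l)[:2]])
i=cv2.imread('pics/i_s.png');cv2.imwrite('pics/i.png',cv2.resize(i[150:260,300:410],None,fx=5,fy=5,interpolation=2))"
```

```text
time: 20.55
tool_pos: [528.7, 61.7, 169.5]
tcp_rot: [-3.14, -0.008, -2.836]
contact_force: [-1.5, -1.4, -2.0]
grip_width: 30.2
t 20.55 tcp [528.7  61.7 169.5] rot [-3.14  -0.008 -2.836] w 30.2 F [-1.5 -1.4 -2. ] M [ 0.01  0.3  -0.12] q6 2.81
foot [528.   61.4  70.3] to well mm [0.3 0.3] units [0.0022 0.0023] foot below mouth 49.7
time: 21.55
tool_pos: [530.5, 62.2, 260.7]
tcp_rot: [-3.137, -0.001, -2.494]
contact_force: [0.7, -0.6, -1.0]
grip_width: 91.5
t 21.55 tcp [530.5  62.2 260.7] rot [-3.137e+00 -1.000e-03 -2.494e+00] w 91.5 F [ 0.7 -0.6 -1. ] M [0.07 0.15 0.03] q6 2.47
foot [530.7  61.8 161.5] to well mm [-2.4 -0.1] units [-0.0162 -0.0007] foot below mouth -41.5
pointer_tip [([482.0, 190.8, 76.5], 0.45)]
clip_mark [([495.1, 197.9, 86.3], 0.43)]
crank_boss [([529.5, 58.9, 161.0], 0.65), ([253.6, 292.8, 2.8], 0.57)]
knob_center [([552.6, -25.0, 176.3], 0.7)]
```

View pics/i.png

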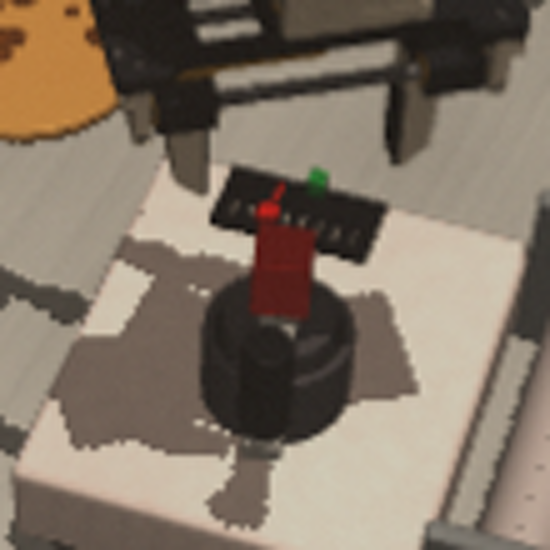

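Run:
```python
from h import *
s=cam("scene")
x=np.array([np.cos(.09),np.sin(.09),0])
for n,u,z in[("tip0",(348.4,186),82),("tip",(356.2,187),82),("clip",(363.8,185.6),88),("clip0",(363.8,185),88)]:
    P=ray(s,u,z);print(n,P.round(1),(P@x).round(1))
# deck yaw from scale's long edge, zoom coords (235,166)->(386,208)
a=ray(s,(300+235/5,150+166/5),78);b=ray(s,(300+386/5,150+208/5),78);print(np.arctan2(*(b-a)[[1,0]]),np.linalg.norm(b-a))
```

```text
tip0 [457.6 178.5  82. ] 471.7
tip [479.  184.4  82. ] 493.7
clip [498.2 193.3  88. ] 513.5
clip0 [497.3 195.4  88. ] 512.8
0.07497655913156047 90.25731296595893
```

```bash
python3 -m handwheel '{"translation": [[0,0,0],[0,0,0],[0,0,0],[0,0,0],[0,0,0],[0,0,0],[0,0,0],[0,0,0]], "twist": [0.118,0.118,0.118,0.118,0.118,0.118,0.118,0.118]}' 0; python3 -m handwheel '{"translation": [[0,0,0],[0,0,0],[0,0,0],[0,0,0],[0,0,0],[0,0,0],[0,0,0],[0,0,0]], "twist": [0.118,0.118,0.118,0.118,0.118,0.118,0.06,0]}' 0;python3 -c "
from h import *
st()
o=get_obs();print('units',(np.array([528.5,61.3,169.5])-o['tool_pos'])/150,(0.305-o['tcp_rot'][2])/(np.pi/2))"
```

```text
time: 22.85
tool_pos: [529.1, 62.1, 256.9]
tcp_rot: [3.14, -0.004, -1.001]
contact_force: [0.5, 0.2, -0.2]
grip_width: 91.9
time: 23.85
tool_pos: [528.2, 62.1, 255.2]
tcp_rot: [3.139, 0.001, 0.218]
contact_force: [0.2, 0.5, -0.8]
grip_width: 92.0
t 23.85 tcp [528.2  62.1 255.2] rot [3.139e+00 1.000e-03 2.180e-01] w 92.0 F [ 0.2  0.5 -0.8] M [-0.05  0.06  0.02] q6 -0.24
foot [528.2  61.8 156. ] to well mm [ 0.1 -0.1] units [ 0.0007 -0.0005] foot below mouth -36.0
units [ 0.00168675 -0.0050526  -0.57157157] 0.055432497007338176
```

```bash
python3 -m handwheel '{"translation": [[0.002,-0.005,-0.1],[0,0,-0.15],[0,0,-0.15],[0,0,-0.1],[0,0,-0.05],[0,0,0],[0,0,0],[0,0,0]], "twist": [0.055,0,0,0,0,0,0,0]}' 0;python3 -c "
from h import *
st()
o=get_obs();print('units',(np.array([528.5,61.3,169.5])-o['tool_pos'])/150,(0.305-o['tcp_rot'][2])/(np.pi/2))"
```

```text
time: 24.85
tool_pos: [529.4, 61.2, 171.7]
tcp_rot: [3.138, -0.001, 0.287]
contact_force: [0.2, -0.5, 0.7]
grip_width: 91.6
t 24.85 tcp [529.4  61.2 171.7] rot [ 3.138e+00 -1.000e-03  2.870e-01] w 91.6 F [ 0.2 -0.5  0.7] M [-0.07  0.02 -0.03] q6 -0.31
foot [529.6  60.9  72.5] to well mm [-1.3  0.8] units [-0.0086  0.005 ] foot below mouth 47.5
units [-0.00584766  0.00041896 -0.01469151] 0.011527837575221264
```

```bash
python3 -m handwheel '{"translation": [[-0.005,0,-0.01],[0,0,0],[0,0,0],[0,0,0],[0,0,0],[0,0,0],[0,0,0],[0,0,0]], "twist": [0.01,0,0,0,0,0,0,0]}' 255;python3 -c "
from h import *
st()"; python3 -m handwheel '{"translation": [[0,0,-0.002],[0,0,-0.002],[0,0,-0.002],[0,0,-0.002],[0,0,-0.002],[0,0,-0.002],[0,0,-0.002],[0,0,0]], "twist": [-0.05,-0.08,-0.11,-0.11,-0.11,-0.11,-0.11,-0.11]}'; python3 -c "
from h import *
st()"
```

```text
time: 25.85
tool_pos: [528.4, 61.0, 170.9]
tcp_rot: [3.138, -0.001, 0.304]
contact_force: [0.2, -1.0, -0.2]
grip_width: 29.7
t 25.85 tcp [528.4  61.  170.9] rot [ 3.138e+00 -1.000e-03  3.040e-01] w 29.7 F [ 0.2 -1.  -0.2] M [-0.01  0.01  0.04] q6 -0.33
foot [528.6  60.7  71.7] to well mm [-0.3  1. ] units [-0.0019  0.0066] foot below mouth 48.3
time: 26.85
tool_pos: [529.1, 60.7, 170.8]
tcp_rot: [3.136, -0.005, -0.97]
contact_force: [-0.4, -1.0, -1.6]
grip_width: 29.3
t 26.85 tcp [529.1  60.7 170.8] rot [ 3.136 -0.005 -0.97 ] w 29.3 F [-0.4 -1.  -1.6] M [-0.2   0.2   0.41] q6 0.95
foot [528.9  60.   71.6] to well mm [-0.6  1.7] units [-0.0042  0.0115] foot below mouth 48.4
```

```bash
python3 -m handwheel '{"translation": [[0,0,-0.002],[0,0,-0.002],[0,0,-0.002],[0,0,-0.002],[0,0,-0.002],[0,0,-0.002],[0,0,-0.002],[0,0,0]], "twist": [-0.11,-0.11,-0.11,-0.11,-0.11,-0.11,-0.11,-0.11]}'; python3 -c "
from h import *
st()
cam('scene','j_s.png');cam('top','j_t.png')
i=cv2.imread('pics/j_s.png');j=cv2.imread('pics/j_t.png');cv2.imwrite('pics/j.png',np.hstack([cv2.resize(i[150:230,310:390],None,fx=5,fy=5,interpolation=2),cv2.resize(j[190:270,220:300],None,fx=5,fy=5,interpolation=2)]))"
```

```text
time: 27.85
tool_pos: [529.1, 59.7, 170.9]
tcp_rot: [3.138, -0.008, -2.392]
contact_force: [-0.2, -1.6, -1.4]
grip_width: 30.0
t 27.85 tcp [529.1  59.7 170.9] rot [ 3.138 -0.008 -2.392] w 30.0 F [-0.2 -1.6 -1.4] M [0.06 0.25 0.47] q6 2.36
foot [528.3  59.4  71.7] to well mm [0.  2.3] units [0.     0.0154] foot below mouth 48.3
```

View pics/j.png

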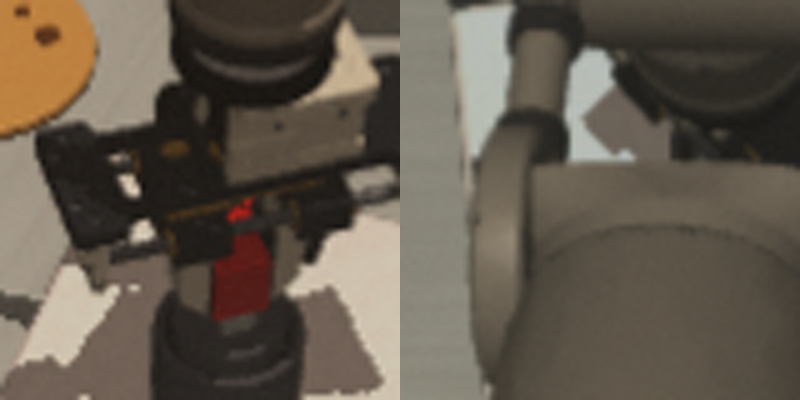

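```bash
python3 -m handwheel '{"translation": [[0,0,-0.002],[0,0,-0.002],[0,0,-0.002],[0,0,0],[0,0,0],[0,0,0],[0,0,0],[0,0,0]], "twist": [-0.11,-0.1,-0.09,0,0,0,0,0]}'; python3 -c "
from h import *
st()"; python3 -m handwheel '{"translation": [[0,0,0],[0,0,0],[0,0,0],[0,0,0.1],[0,0,0.2],[0,0,0.2],[0,0,0.05],[0,0,0]], "twist": [0,0,0,0,0,0,0.1,0.11]}' 0;python3 -c "
from h import *
st()
c=cam('scene','k_s.png')
for l in('pointer_tip','clip_mark','crank_boss','knob_center'): print(l,[(np.round(w(c,r['position']),1).tolist(),round(r['score'],2)) for r in spot_point('scene',l)[:2]])
i=cv2.imread('pics/k_s.png');cv2.imwrite('pics/k.png',cv2.resize(i[165:225,325:405],None,fx=9,fy=9,interpolation=2))"
```

```text
time: 28.95
tool_pos: [529.0, 59.5, 170.9]
tcp_rot: [3.139, -0.008, -2.845]
contact_force: [-2.0, -0.8, 0.5]
grip_width: 29.5
t 28.95 tcp [529.   59.5 170.9] rot [ 3.139 -0.008 -2.845] w 29.5 F [-2.  -0.8  0.5] M [-0.07  0.28 -0.09] q6 2.81
foot [528.1  59.5  71.7] to well mm [0.2 2.2] units [0.0011 0.0146] foot below mouth 48.3
time: 29.95
tool_pos: [529.9, 59.9, 260.6]
tcp_rot: [3.142, -0.004, -2.505]
contact_force: [-0.2, -0.9, -0.5]
grip_width: 91.9
t 29.95 tcp [529.9  59.9 260.6] rot [ 3.142 -0.004 -2.505] w 91.9 F [-0.2 -0.9 -0.5] M [ 0.08  0.14 -0.05] q6 2.48
foot [529.5  59.6 161.4] to well mm [-1.2  2.1] units [-0.0083  0.0139] foot below mouth -41.4
pointer_tip []
clip_mark []
crank_boss [([528.6, 59.9, 161.6], 0.79)]
knob_center [([501.1, 135.3, 174.7], 0.62)]
```

View pics/k.png

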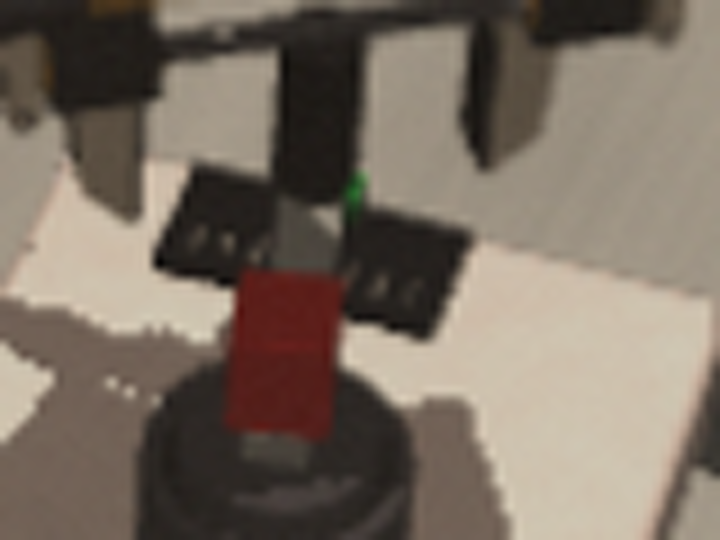

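```bash
python3 -m handwheel '{"translation": [[0,-0.2,0],[0,-0.3,0],[0,-0.3,0],[0,-0.3,0],[0,-0.2,0],[0,0,0],[0,0,0],[0,0,0]], "twist": [0.11,0.11,0.11,0.11,0.11,0.11,0.11,0.11]}' 0;python3 -c "
from h import *
st()
c=cam('top','m_t.png');s=cam('scene','m_s.png')
for n,c in(('top',c),('scene',s)):
  for l in('pointer_tip','clip_mark','well_mouth','knob_center','crank_boss'): print(n,l,[(np.round(w(c,r['position']),1).tolist(),round(r['score'],2)) for r in spot_point(n,l)[:2]])
i=cv2.imread('pics/m_t.png');cv2.imwrite('pics/m.png',cv2.resize(i[195:275,225:305],None,fx=7,fy=7,interpolation=2))"
```

```text
time: 31.2
tool_pos: [527.8, -141.6, 257.3]
tcp_rot: [3.136, -0.005, -1.11]
contact_force: [0.3, -0.4, 0.4]
grip_width: 91.6
t 31.2 tcp [ 527.8 -141.6  257.3] rot [ 3.136 -0.005 -1.11 ] w 91.6 F [ 0.3 -0.4  0.4] M [-0.08  0.14  0.04] q6 0.71
foot [ 527.5 -142.4  158.1] to well mm [  0.8 204.1] units [0.0053 1.3604] foot below mouth -38.1
top pointer_tip [([491.0, 190.0, 86.1], 0.56)]
top clip_mark [([497.0, 200.2, 89.9], 0.48), ([525.7, 60.4, 101.8], 0.26)]
top well_mouth [([530.0, 62.8, 120.2], 0.92), ([458.2, 508.4, 2.5], 0.37)]
top knob_center [([500.3, 143.5, 179.3], 0.63)]
top crank_boss [([528.6, 62.3, 167.0], 0.88), ([528.9, 59.1, 122.7], 0.39)]
scene pointer_tip [([651.2, 393.2, -1.6], 0.61)]
scene clip_mark [([525.7, 58.8, 70.2], 0.51)]
scene well_mouth [([526.8, 62.4, 119.5], 0.9)]
scene knob_center [([505.6, 139.3, 174.1], 0.65)]
scene crank_boss [([527.4, 60.3, 161.6], 0.65)]
```

View pics/m.png

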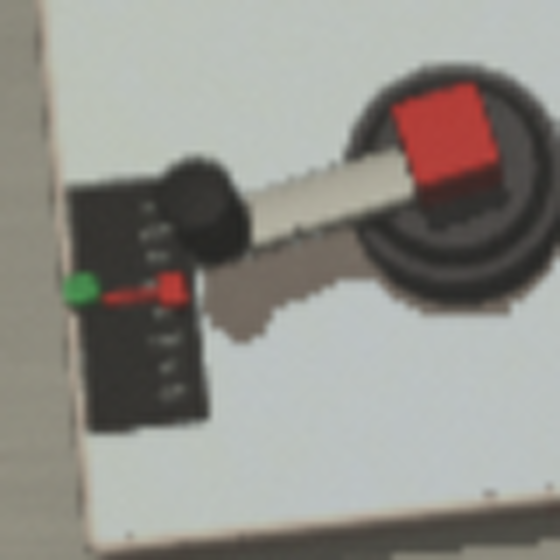

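Run:
```python
from h import *
t=cam("top")
g=lambda u:(225+(u[0]+.5)/7-.5,195+(u[1]+.5)/7-.5)
# deck/scale yaw: scale left edge (68,190)->(90,432), right (…)->(208,415), bottom edge of scale (90,432)->(208,417)
A=[ray(t,g(p),72) for p in[(68,190),(90,432),(208,417),(42,0),(97,548),(560,490)]]
ang=lambda a,b:np.arctan2(*(b-a)[[1,0]])
y=[ang(A[1],A[0]),ang(A[2],A[1])-np.pi/2,ang(A[4],A[3]),ang(A[5],A[4])-np.pi/2]
print("yaws",np.round(y,3),"scale len",np.linalg.norm(A[1]-A[0]))
yw=np.mean(y);x=np.array([np.cos(yw),np.sin(yw),0])
tip=ray(t,g((106,298)),82);sl=ray(t,g((172,289)),82)
for zc in(82,85,88,92):
  c=ray(t,g((82,290)),zc);print(zc,c.round(1),"remaining",((c-tip)@x).round(1))
print(tip,sl,((sl-tip)@x))
hsv=cv2.cvtColor(t["img"],cv2.COLOR_RGB2HSV)[225:250,228:256];i=t["img"][225:250,228:256].astype(int)
gm=(i[...,1]>i[...,0]+30)&(i[...,1]>i[...,2]+30);rm=(i[...,0]>i[...,1]+60)
for n,m in(("g",gm),("r",rm)):
  v,u=np.nonzero(m);print(n,len(u),u.mean()+228,v.mean()+225, [(k+228,round((v[u==k]).mean()+225,1)) for k in sorted(set(u))])
```

```text
yaws [0.102 0.114 0.112 0.112] scale len 90.78000423362536
82 [494.9 199.1  82. ] remaining 4.0
85 [494.4 198.7  85. ] remaining 3.4
88 [493.8 198.2  88. ] remaining 2.8
92 [493.1 197.5  92. ] remaining 2.0
[491.83909675 190.33933987  82.        ] [494.83202978 166.29491181  82.        ] 0.3401492134703562
g 19 236.0 235.78947368421052 [(np.int64(234), np.float64(236.0)), (np.int64(235), np.float64(235.5)), (np.int64(236), np.float64(236.0)), (np.int64(237), np.float64(235.5)), (np.int64(238), np.float64(236.0))]
r 22 247.4090909090909 236.13636363636363 [(np.int64(240), np.float64(237.0)), (np.int64(241), np.float64(237.0)), (np.int64(242), np.float64(237.0)), (np.int64(243), np.float64(237.0)), (np.int64(244), np.float64(237.0)), (np.int64(247), np.float64(236.5)), (np.int64(248), np.float64(235.5)), (np.int64(249), np.float64(236.0)), (np.int64(250), np.float64(235.5)), (np.int64(251), np.float64(236.5))]
```

```bash
python3 -m handwheel '{"translation": [[0,0.2,0],[0,0.3,0],[0,0.3,0],[0,0.3,0],[0,0.18,0],[0,0,0],[0,0,0],[0,0,0]], "twist": [0.11,0.11,0.11,0.11,0.11,0.11,0.11,0.09]}' 0;python3 -c "
from h import *
st()
o=get_obs();print('units',(np.array([528.8,60.3,170])-o['tool_pos'])/150,(0.297-o['tcp_rot'][2])/(np.pi/2))"
```

```text
time: 32.85
tool_pos: [527.5, 57.0, 257.7]
tcp_rot: [3.137, -0.007, 0.279]
contact_force: [1.1, 1.1, -0.6]
grip_width: 92.2
t 32.85 tcp [527.5  57.  257.7] rot [ 3.137 -0.007  0.279] w 92.2 F [ 1.1  1.1 -0.6] M [-0.11 -0.   -0.02] q6 -0.31
foot [528.3  56.7 158.5] to well mm [0. 5.] units [0.     0.0332] foot below mouth -38.5
units [ 0.00897985  0.02220511 -0.58456557] 0.01170367534668241
```

```bash
python3 -m handwheel '{"translation": [[0.006,0.02,-0.1],[0,0,-0.15],[0,0,-0.15],[0,0,-0.1],[0,0,-0.05],[0,0,-0.01],[0,0,0],[0,0,0]], "twist": [0.01,0,0,0,0,0,0,0]}' 0;python3 -c "
from h import *
st()
o=get_obs();print('units',(np.array([528.8,60.3,170])-o['tool_pos'])/150,(0.297-o['tcp_rot'][2])/(np.pi/2))"
```

```text
time: 33.85
tool_pos: [527.5, 60.8, 167.7]
tcp_rot: [3.138, -0.006, 0.28]
contact_force: [-0.2, -0.4, -0.4]
grip_width: 91.7
t 33.85 tcp [527.5  60.8 167.7] rot [ 3.138 -0.006  0.28 ] w 91.7 F [-0.2 -0.4 -0.4] M [-0.06  0.08 -0.01] q6 -0.31
foot [528.2  60.6  68.5] to well mm [0.1 1.1] units [0.0005 0.0073] foot below mouth 51.5
units [ 0.00841284 -0.00341521  0.01566461] 0.011014589444235856
```

```bash
python3 -m handwheel '{"translation": [[0.006,-0.002,0.015],[0,0,0],[0,0,0],[0,0,0],[0,0,0],[0,0,0],[0,0,0],[0,0,0]], "twist": [0.011,0,0,0,0,0,0,0]}' 255;python3 -c "
from h import *
st()"; python3 -m handwheel '{"translation": [[0,0,-0.001],[0,0,-0.001],[0,0,-0.001],[0,0,-0.001],[0,0,-0.001],[0,0,-0.001],[0,0,0],[0,0,0]], "twist": [-0.07,-0.08,-0.08,-0.08,-0.08,-0.06,0,0]}'; python3 -c "
from h import *
st()"
```

```text
time: 34.85
tool_pos: [528.4, 60.3, 171.0]
tcp_rot: [3.137, -0.007, 0.298]
contact_force: [0.2, 0.0, 0.7]
grip_width: 29.5
t 34.85 tcp [528.4  60.3 171. ] rot [ 3.137 -0.007  0.298] w 29.5 F [0.2 0.  0.7] M [-0.07 -0.01 -0.02] q6 -0.33
foot [529.2  60.1  71.8] to well mm [-0.9  1.6] units [-0.0057  0.0109] foot below mouth 48.2
time: 35.85
tool_pos: [528.4, 60.4, 171.0]
tcp_rot: [3.136, -0.007, -0.423]
contact_force: [-0.2, -1.6, 1.1]
grip_width: 29.6
t 35.85 tcp [528.4  60.4 171. ] rot [ 3.136 -0.007 -0.423] w 29.6 F [-0.2 -1.6  1.1] M [-0.05  0.27 -0.03] q6 0.4
foot [528.8  59.5  71.8] to well mm [-0.5  2.2] units [-0.0032  0.0145] foot below mouth 48.2
```

```bash
python3 -m handwheel '{"translation": [[0,0,0],[0,0,0],[0,0,0],[0,0,0.1],[0,0,0.2],[0,0,0.2],[0,0,0.1],[0,-0.1,0]], "twist": [0,0,0,0,0,0,0,0]}' 0; python3 -m handwheel '{"translation": [[0,-0.3,0],[0,-0.3,0],[0,-0.3,0],[0,-0.3,0],[0,-0.1,0],[0,0,0],[0,0,0],[0,0,0]], "twist": [0,0,0,0,0,0,0,0]}' 0;python3 -c "
from h import *
st()
c=cam('top','n_t.png');s=cam('scene','n_s.png')
for n,c in(('top',c),('scene',s)):
  for l in('pointer_tip','clip_mark','knob_center','crank_boss'): print(n,l,[(np.round(w(c,r['position']),1).tolist(),round(r['score'],2)) for r in spot_point(n,l)[:2]])
i=cv2.imread('pics/n_t.png');j=cv2.imread('pics/n_s.png');cv2.imwrite('pics/n.png',np.hstack([cv2.resize(i[205:265,225:275],None,fx=8,fy=8,interpolation=2),cv2.resize(j[165:225,340:390],None,fx=8,fy=8,interpolation=2)]))"
```

```text
time: 36.85
tool_pos: [528.9, 45.5, 267.8]
tcp_rot: [3.138, -0.011, -0.419]
contact_force: [-0.5, -0.2, -0.1]
grip_width: 91.8
time: 37.85
tool_pos: [525.8, -157.5, 265.9]
tcp_rot: [3.137, -0.007, -0.418]
contact_force: [0.3, -0.1, -1.0]
grip_width: 91.9
t 37.85 tcp [ 525.8 -157.5  265.9] rot [ 3.137 -0.007 -0.418] w 91.9 F [ 0.3 -0.1 -1. ] M [-0.05  0.11  0.05] q6 -0.01
foot [ 526.3 -158.2  166.7] to well mm [  2.  219.9] units [0.0132 1.4657] foot below mouth -46.7
top pointer_tip [([491.8, 187.1, 87.0], 0.61)]
top clip_mark [([497.0, 203.6, 94.4], 0.36)]
top knob_center [([560.0, 137.8, 178.0], 0.7)]
top crank_boss []
scene pointer_tip [([269.0, -324.6, -1.9], 0.59), ([497.7, 190.2, 80.9], 0.37)]
scene clip_mark [([495.7, 194.3, 86.6], 0.59)]
scene knob_center [([267.2, -326.7, -2.4], 0.68), ([560.7, 133.8, 175.2], 0.54)]
scene crank_boss [([529.0, 56.2, 164.3], 0.72)]
```

View pics/n.png

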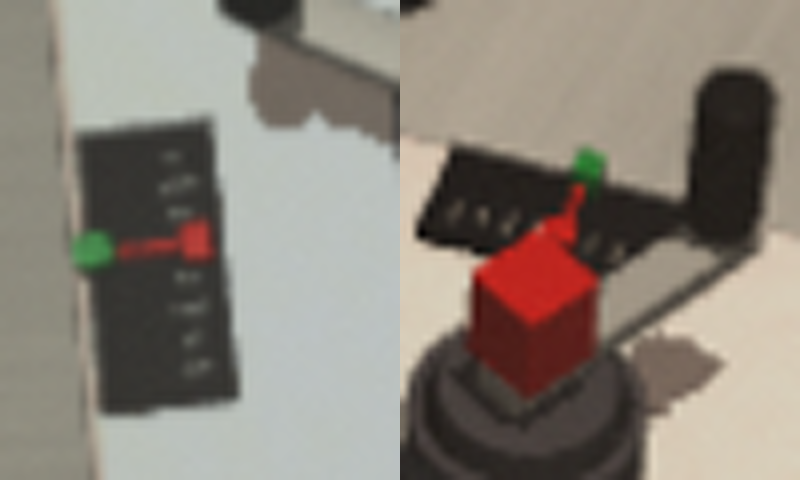

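View pics/n_s.png

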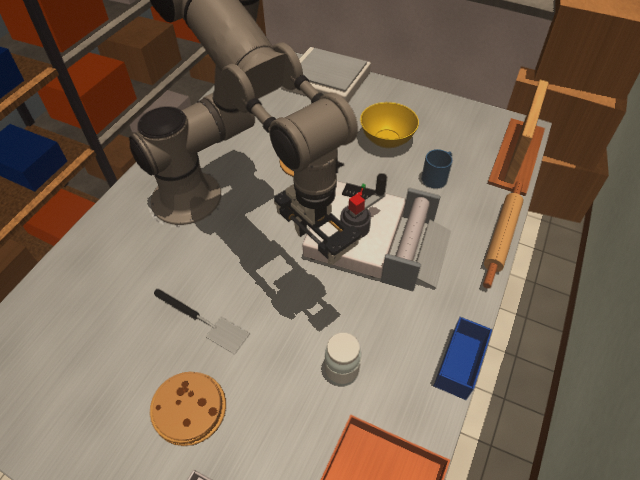

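Run:
```python
from h import *
x=np.array([np.cos(.11),np.sin(.11),0])
t=cam("top");s=cam("scene")
g=lambda u,x0,y0:(x0+(u[0]+.5)/8-.5,y0+(u[1]+.5)/8-.5)
for n,c,tip,clip,o in(("top",t,(118,250),(93,248),(225,205)),("scene",s,(580,188),(590,160),(340-50,165))):
    a=ray(c,g(tip,*o),82);print(n,a.round(1),[(z,((ray(c,g(clip,*o),z)-a)@x).round(1)) for z in(82,86,90)])
print(get_obs()["contact_force"])
```

```text
top [495.3 191.4  82. ] [(82, np.float64(1.6)), (86, np.float64(0.8)), (90, np.float64(0.0))]
scene [495.6 187.8  82. ] [(82, np.float64(-0.5)), (86, np.float64(0.3)), (90, np.float64(1.2))]
[-0.16181955  0.42126435 -0.08579858]
```

Both cameras put the pointer within about 1 mm of the clip's middle. The crank stands home and released, and the arm is clear of it, so I'm handing in.

```bash
python3 -c "
from h import *
st();print(close_job())"
```

```text
t 38.45 tcp [ 525.8 -158.7  265.9] rot [ 3.137 -0.008 -0.42 ] w 91.8 F [-0.2  0.4 -0.1] M [-0.11  0.14 -0.06] q6 -0.01
foot [ 526.3 -159.4  166.7] to well mm [  2.  221.1] units [0.0136 1.4738] foot below mouth -46.7
the job is handed in; nothing more can be done
None
```

The crank is home on the hex drive and upright. It is wound so that the red pointer stands at the green clip, and I handed the job in at about 38.5 s.

**What I did:**
- **Fitting:** I gripped the crank by its boss and lowered it through the seal to light contact 25 mm below the mouth. It dropped onto the hex during a clockwise turn of about 24°, and I pressed it down to the floor, about 49 mm below the mouth.
- **Winding:** I wound it clockwise in three grips of about 269°, 180° and 41°. Then I released it and moved the arm well clear.

**Last checks:**
- **Pointer:** sighting by pixel, the pointer was between 0.5 mm past the clip's middle and 1.6 mm short of it. Both cameras gave 0.3 to 0.8 mm short if the clip's top is about 86 mm high. The allowance is 5 mm.
- **Crank:** at the last grip its foot was 48 mm below the mouth and about 2 mm from my estimate of the well's axis. After release it looked upright and untouched in the picture.
- **Robot:** the force readings were near zero, and the other things on the table looked unmoved in the scene picture (one flatbread was partly behind the arm).
- **Disagreement:** the trained network in the top view put the pointer about 7 mm short of the clip (low clip score, 0.36). In the scene view it put it about 1.5 mm past. I trusted the pixel measurements from both cameras instead.

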